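# Fish a dropped ring nut out of the gap between two bench instruments

## Task

Take the bent hook from its stand, feel gently for the bottom of the narrow gap between the two bench instruments just behind the dropped steel ring nut, and draw the nut out over the ramped strip with the hook, its toe kept lightly on the bottom, until it lies flat on the mat in front, wholly clear of the gap. Then hang the hook back in its stand. Never press hard with the hook, keep arm and fingers off the instruments and the nut, and leave the other things where they are.

Things in the scene. Friction and masses are not known exactly. Their poses are not given: they have to be found in the camera images.
- pair: Two grey bench instruments, each 215 wide, 280 deep, tops at z = 85, fixed on a black mat 3 thick. Origin: on the desk at the centre of the front mouth of the gap between them; x runs into the gap, y across, z up. Gap: x 0 to 280, y -16 to 16, open above and at both ends, bottom (the mat) at z = 3. In front the mat reaches to x = -120 and is 240 wide. Shallow knobs on the fronts.
- nut: The dropped part: a flat plain steel ring, outer diameter 26, hole 16, 6 high, about 25 g; lies flat on the mat in the gap, 77 to 115 behind the mouth. Origin: centre of its underside, z up.
- hook: Retrieving hook, 150 g. Black handle bar 110 (x) by 14 (y) by 16 (z); origin at its centre; grasp it there across y from above. From its middle an 11 thick sleeve goes down 62, then a 6 thick rod, cranked 8 to -y, ends in a square-bent toe along y (y -11 to 11, x = 0, 6 thick). At the start it hangs in the stand.
- hook_sleeve (a point): Lower end of the hook's sleeve, 62 below the bar's centre. The rod comes out here, stuck at an unknown length: the toe's underside is anywhere from 122 to 146 below the bar's centre, differs each time and is not measured. It keeps its length under loads below 25 N. If the toe rides more than about 2 above the mat it passes over the nut.
- gap_mouth (a point): Centre of the gap's bottom at its mouth, on top of the mat. From x = 0 to 55 a grey ramped strip crosses the gap's bottom: it slopes up (12 degrees), flat from 22 to 33, slopes down; its flat stands 2 to 4.5 above the mat, not measured. All is hard: the hook must never press on mat, strip, walls or nut with over 20 N. 2 to 5 N is plenty; touch down at 12 mm/s or slower and follow the ramps by feel.
- stand: Fixed stand: dark base 130 (x) by 60 (y); two posts at x = +-45 (10 thick, 36 wide) with square notches 22 wide in y, open above; notch floors at z = 152, cheeks up to 164. Origin: centre of the base, on the desk. The hook's bar hangs in both notches along x, its origin at z = 160 over the stand's centre (within 4 in x), the rod hanging between the posts.
- tray: Fixed grey parts tray, 120 by 90 by 28 high, with a few connectors in it. Origin: centre of underside. A bystander; stand and tray may change sides.
- adapter_a: Bystander: small steel adapter standing on the mat to one side of the gap's mouth, diameter 18, 34 high; origin centre of underside.
- adapter_b: Bystander: the same adapter standing on top of one instrument; origin centre of underside.
- driver: Bystander: screwdriver lying on the desk.
- pen_cup: Bystander: dark cup of pens, diameter 76, 160 high over the pens; origin centre of underside.
- mug: Bystander: white mug, diameter 80, 90 high; origin centre of underside.
- mouse: Bystander: grey computer mouse, 100 by 60, 32 high; origin centre of underside.
Mind the look-alikes: they are no part of the job. What is shaped like the hook but brown is not meant.

How it is judged:
On the way, in this order (a step that is already met when the one before it is completed fails the run):
1. the hook is lifted clear of its stand (z of hook in the frame of stand above 0.19 m), for 0.05 s.
2. the hook's toe is felt resting on the bottom of the gap near the nut (contact force between hook and pair above 0.3 N and z of hook in the frame of pair below 0.152 m and x of hook in the frame of pair above 0.03 m and y of hook in the frame of pair between -0.02 and 0.02 m and horizontal distance between hook and nut below 0.06 m), for 0.1 s.
3. the nut has been drawn wholly out of the mouth by the hook (hook still beside it) (x of nut in the frame of pair below -0.014 m and horizontal distance between hook and nut below 0.05 m and z of nut in the frame of pair below 0.008 m), for 0.1 s.
At the end, for the whole second after the job is handed in: The nut lies flat and still on the mat in front of the instruments, wholly out of the gap (its centre at least 14 mm in front of the mouth, and on the mat), and the hook hangs still in both notches of its stand (its centre within 4 mm of its hanging height and 20 mm of the stand's centre), released (x of nut in the frame of pair between -0.12 and -0.014 m and y of nut in the frame of pair between -0.12 and 0.12 m and z of nut in the frame of pair between 0 and 0.006 m and angle between each of nut, hook's own z axis and vertical below 0.1 rad and linear speed of nut below 0.01 m/s and z of hook in the frame of stand between 0.156 and 0.164 m and horizontal distance between hook and stand below 0.02 m and angle between the x axis of hook and the x axis of stand, either way round below 0.2 rad and linear speed of hook below 0.02 m/s); the robot touches nothing.
It fails at once if the hook presses on the instruments or the mat with more than 20 N (contact force between hook and pair above 20 N).
It fails at once if the hook presses on the nut with more than 20 N (contact force between hook and nut above 20 N).
It fails at once if the arm or gripper touches the instruments (contact force between any of the arm, the fingers and pair above 2 N).
It fails at once if the fingers, not the hook, move the nut (contact force between the fingers and nut above 0.3 N).
It fails at once if a bystander is moved by more than 20 mm (distance of any of adapter_a, adapter_b, driver, pen_cup, mug, mouse from where it was at the start of the episode above 0.02 m).
It also fails if it takes over 72 s, if anything falls off the work surface, if the arm or the gripper's body presses on something with over 40 N, if the wrist force passes 120 N, or if a joint passes its speed limit or range.

## Robot

A 6-joint arm with a two-finger parallel gripper is mounted at the origin on the work surface. World frame = base frame: x ahead of the robot, y to its left, z up, the work surface at z = 0. Lengths are in m, angles in rad, forces in N, time in s.
With the tool pointing down it reaches from about 0.35 to 1 m from the base axis. Payload 7.1 kg.
Tool frame: the origin (TCP) lies midway between the tips of the shut fingers; the grasp point (between the pads) lies 19 mm behind it; y points along the fingers, x is the direction in which the jaws open and shut, and the axes are right-handed (so a half turn about y gives the same grasp; the last joint's range is limited). The gripper opens to 85 mm and grips with 20 to 120 N. Pads are 22 mm wide; open, the fingers measure 114 mm over their backs; the gripper's body (76 mm by 85 mm) begins 54 mm behind the grasp point. The pads swing forward as they close: fully open they stand 13 mm farther back than shut.
Start: joints at [-1.302, 0.423, 1.63, -0, 1.089, -0.019], TCP at [0.177, -0.599, 0.231] pointing down, gripper open.
Joint ranges: [-3, 3], [-0.9, 2.11], [0.09, 2.58], [-1.31, 4.45], [0.11, 2.69], [-2.54, 2.54]. Speed limits (rad/s): [2.39, 2.39, 3.01, 3.14, 3.14, 3.14].

## Interface

Orientations are given as [roll, pitch, yaw] about the fixed x, y, z axes, in that order (R = Rz(yaw) Ry(pitch) Rx(roll)).
In Python, from station import r gives the robot as it stands. The module is installed in compiled form; this text tells all that it offers.
- The arm moves only by the tool servo_tool, never from a script. Its arguments are lists of equal length, an entry for each row: "claw": the gripper's target within -1 to 1 (fully open at 1, half-way at 0, shut at -1); "linear": the shift along the tool's x, y, z in m, a list of three; "roll": the turn about the tool's y in degrees. A call has 1 to 8 rows; each row shifts and turns the commanded pose from where the row before left it, along the tool's axes as they then stand; what a row does not reach is not made up. A row lasts 1/8 s, in which the tool goes at most 62.5 mm and 10.7 degrees, less where a joint would pass 70% of its speed; a pose out of reach is approached as far as the arm can. A call is refused whole if a number of a shift passes 0.0625 or a number of a turn 10.7, either way. A call with a gripper value outside its range is refused whole. The fingers move at their own pace and stop on an object; "force" is the grip in N (left out, the last holds). Time passes only in rows, so rows that do not move let the fingers close. It gives the time, the measured TCP pose, the force and the opening at its end, in the units of the state.
- r.get_state(): the state, without advancing time (a new reading comes with each control period).
- r.get_image(name): name is "scene" or "top"; returns a dict with "color" (400x640x3 uint8, red, green, blue), "z_map" (400x640 float32, m along the optical axis (not along the pixel's ray), 0 where there is no reading), "fov_y" (degrees; the focal length in pixels is half the picture's height over the tangent of half this angle, whatever the lens; pixels are square), "cx", "cy" (the principal point, pixels), "rvec" (rotation vector, rad) and "tvec" (3), from world to camera coordinates, as OpenCV has them. Camera axes: x right, y down, z forward; pixel columns grow to the right and rows downward; lengths in m; the calibration is good to about 2 mm. A picture is of the moment at which its call begins.
- r.sign_off(): hands the job in, once; it reports no verdict.
The state is a dict: "time_s": time; "joints": joint angles; "qvel": joint speeds; "effort": joint torques, N m; "eef_pos": TCP position; "eef_rot": TCP orientation; "contact_force": force on the tool from outside, world axes, zero at the start; "moment": the same for the moment, N m; "opening": opening from 0.0 (shut) to 1.0 (fully open).
Only numpy, scipy, OpenCV 4.12 (cv2) and the standard library are available. Lean on these libraries where they do the work, as an engineer would, in place of code of your own. Each camera call takes 0.05 s, during which the arm holds its last target. There are 200 camera calls.

## Working session

There is one attempt and no reset: what is moved stays moved. The work goes in short steps, Python scripts to look and compute and a tool call to move; the robot and the scene stay as the last step left them, time stands still between calls to the robot, and variables do not carry over. Pictures are saved under pics/ and viewed, about 8 in all and at most 12, crops included, and the job is handed in when it is done.

Besides the shell and the picture viewer there is one more tool, called after "Request:" as name(argument=value, ...) on one line, values as JSON. servo_tool: Moves the arm, as the interface text tells. Its arguments: {"type":"object","properties":{"claw":{"type":"array","items":{"type":"number"}},"linear":{"type":"array","items":{"type":"array","items":{"type":"number"}}},"roll":{"type":"array","items":{"type":"number"}},"force":{"type":"number"}},"required":["claw","linear","roll"]}

```bash
mkdir -p pics; cat > h.py <<'E'
import numpy as np, cv2
from station import r
def grab(n):
    d=r.get_image(n); np.savez(f'{n}.npz',**d); return d
def load(n): return dict(np.load(f'{n}.npz'))
def cam(d):
    f=200/np.tan(np.radians(float(d['fov_y']))/2); R=cv2.Rodrigues(d['rvec'])[0]; return f,R,np.array(d['tvec']).ravel()
def w(d,u,v,z=None):  # pixel -> world by depth, or by plane height z
    f,R,t=cam(d); ray=np.array([(u-d['cx'])/f,(v-d['cy'])/f,1.]); c=-R.T@t; g=R.T@ray
    s=float(d['z_map'][int(v),int(u)]) if z is None else (z-c[2])/g[2]
    return c+g*s
def cloud(d):
    f,R,t=cam(d); v,u=np.mgrid[:400,:640]; Z=d['z_map']
    P=np.stack([(u-d['cx'])/f*Z,(v-d['cy'])/f*Z,Z],-1)-t
    return P@R
def save(name,img,k=1): cv2.imwrite(f'pics/{name}.png',cv2.resize(img[...,::-1],None,fx=k,fy=k,interpolation=cv2.INTER_CUBIC))
E
python3 - <<'E'
from h import *
a=grab('scene');b=grab('top')
save('scene',a['color']);save('top',b['color'])
for d in(a,b):print(d['fov_y'],-cam(d)[1].T@cam(d)[2],cam(d)[1][2])
print(r.get_state())
E
```

```text
56.01948664491132 [1.10802181 0.41674831 0.69191233] [-0.67174898 -0.43280413 -0.60119373]
43.53205542139195 [ 0.40053463 -0.00874148  1.69068339] [ 0.0308117   0.00189383 -0.99952341]
{'time_s': 0.1, 'joints': array([-1.30199487e+00,  4.23792653e-01,  1.63059207e+00, -3.69842487e-06,
        1.08860221e+00, -1.90398516e-02]), 'qvel': array([-7.91000482e-04,  3.80728571e-04, -1.87272948e-03, -1.21254791e-03,
        7.76465752e-05, -3.33554564e-06]), 'effort': array([ 8.66363007e-04, -5.58429444e+01, -2.82445604e+01,  4.86903650e-05,
        2.97932260e-03,  2.93507895e-06]), 'eef_pos': array([ 0.17729794, -0.59881942,  0.23061424]), 'eef_rot': array([-1.57077306e+00,  1.39409455e-03, -1.28295328e+00]), 'contact_force': array([ 0.69549617, -0.78526392, -0.14997734]), 'moment': array([-0.03144038,  0.02917736,  0.02190845]), 'opening': 1.0011700000654797}
```

View pics/scene.png

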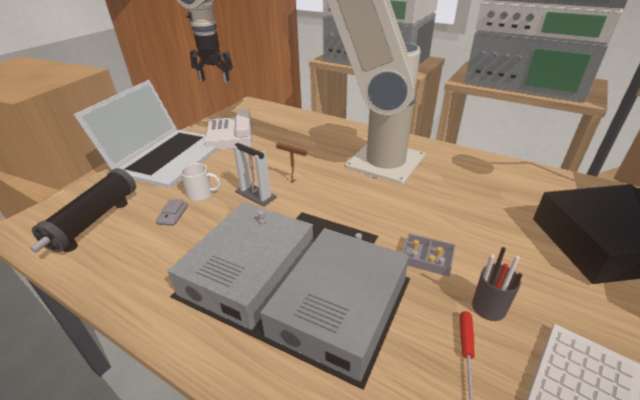

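View pics/top.png

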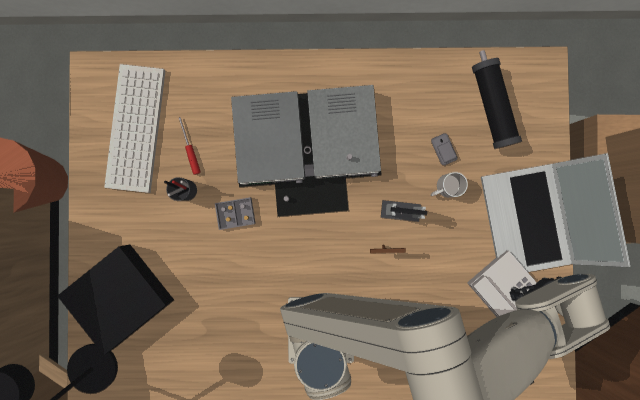

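The scene view shows the stand with the black-barred hook at about (252,170). The top view shows the stand at (404,211), the nut in the gap at (308,150), adapter_a on the mat at (286,198) and adapter_b at (352,157).
Candidates for the hook are the black bar in the stand (404,211) and the brown look-alike (387,250), so I choose the black one. Candidates for the nut are the ring (308,150) and the adapters, so I choose the ring.

```bash
python3 - <<'E'
from h import *
a=load('scene');b=load('top')
A=cv2.resize(b['color'][80:225,265:440],None,fx=4,fy=4,interpolation=cv2.INTER_CUBIC)
save('crop1',A)
P=cloud(b)
reg=np.zeros((400,640),bool);reg[70:200,220:395]=1
m=reg&(abs(P[...,2]-.085)<.006); lab=m.copy()
for nm,mm in(('L',m&(np.arange(640)[None]<304)),('R',m&(np.arange(640)[None]>304))):
    q=P[mm][:,:2].astype(np.float32); print(nm,len(q),np.median(P[mm][:,2]))
    for s in (1,): print(cv2.minAreaRect(q*1000), cv2.boxPoints(cv2.minAreaRect(q*1000)).round(1).tolist())
for d,n in((b,'top'),(a,'scene')):
    P=cloud(d)
    m=(P[...,2]>.155)&(P[...,2]<.185)&(P[...,0]>.25)&(P[...,0]<.55)&(P[...,1]<-.1)&(P[...,1]>-.4)
    q=P[m]; dark=d['color'][m].max(1)<70
    print(n,len(q),dark.sum(),q[:,2].min(),q[:,2].max())
    for s in(q,q[dark]): 
        if len(s)>4: print(cv2.minAreaRect((s[:,:2]*1000).astype(np.float32)))
print('nut',w(b,307.5,150,.009),w(b,307.5,150),'mouth',w(b,309,183,.003))
E
```

```text
L 5160 0.08537443786867584
((635.848388671875, 164.39224243164062), (283.6260986328125, 215.472412109375), 4.322603702545166) [[486.29998779296875, 261.1000061035156], [502.6000061035156, 46.29999923706055], [785.4000244140625, 67.69999694824219], [769.0999755859375, 282.5]]
R 5138 0.08536819378237953
((654.7691650390625, -82.0656509399414), (284.3411865234375, 215.26919555664062), 4.295104503631592) [[504.8999938964844, 14.600000381469727], [521.0999755859375, -200.0], [804.5999755859375, -178.8000030517578], [788.5, 35.900001525878906]]
top 203 158 0.1556583243195647 0.17818613724374535
((394.47222900390625, -272.4554748535156), (108.6341552734375, 34.62612533569336), 83.85021209716797)
((395.18133544921875, -272.5251159667969), (108.71622467041016, 13.844661712646484), 83.38605499267578)
scene 230 91 0.15502261882612298 0.169927982400382
((395.6737976074219, -271.3162841796875), (112.4681396484375, 36.9851188659668), 83.4104995727539)
((401.03167724609375, -267.343994140625), (103.16316223144531, 8.211662292480469), 84.94759368896484)
nut [0.60209783 0.03690623 0.009     ] [0.60307261 0.03712699 0.00086721] mouth [0.49109501 0.03286694 0.003     ]
```

View pics/crop1.png

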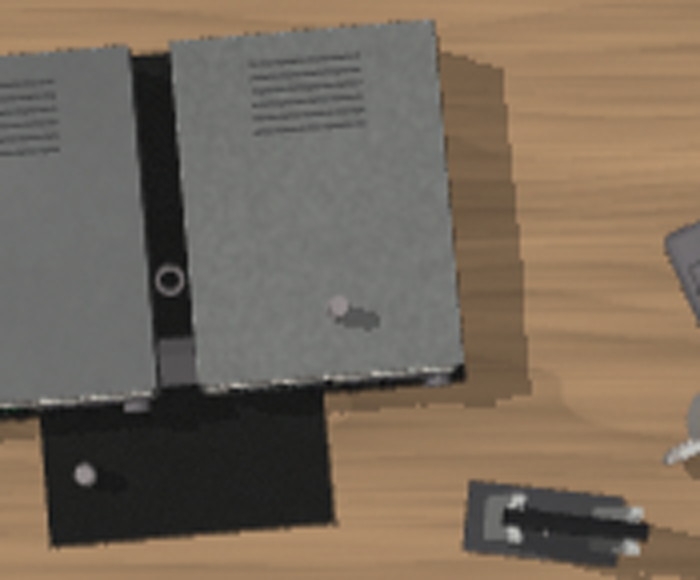

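The crop confirms the black bar across both notches at crop (575,523), the ring nut at crop (169,280), and the grey strip at crop (177,360).
In world coordinates the mouth is about (0.5058, 0.0306) with yaw 4.3°. The nut is about 96 mm behind the mouth. The bar centre is (0.395, -0.2725) with its axis at 83.6°. I turn the tool to yaw -6.4° and move over the bar.

Request:
servo_tool(claw=[1,1,1,1,1,1,1,1], linear=[[0,-0.003,0],[0,-0.003,0],[0,-0.003,0],[0,-0.003,0],[0,-0.003,0],[0,-0.003,0],[0,-0.002,0],[0,0,0]], roll=[-9.6,-9.6,-9.6,-9.6,-9.6,-9.6,-9.5,0], force=40)

```text
time_s: 1.1
eef_pos: [0.1774, -0.5991, 0.2511]
eef_rot: [-1.57, 0.0, -0.113]
contact_force: [0.3, 0.3, -0.9]
opening: 1.001
```

Request:
servo_tool(claw=[1,1,1,1,1,1,1,1], linear=[[0.0225,0,0.0436],[0.0225,0,0.0436],[0.0225,0,0.0436],[0.0225,0,0.0436],[0.0225,0,0.0436],[0.0225,0,0.0436],[0.0225,0,0.0436],[0.0225,0,0.0436]], roll=[0,0,0,0,0,0,0,0])

```text
time_s: 2.1
eef_pos: [0.3959, -0.2713, 0.2513]
eef_rot: [-1.571, -0.0, -0.116]
contact_force: [-0.2, -0.8, -0.4]
opening: 1.001
```

Request:
servo_tool(claw=[1,1], linear=[[0,0,0],[0,0,0]], roll=[0,0])

```text
time_s: 2.35
eef_pos: [0.3951, -0.2728, 0.2512]
eef_rot: [-1.571, 0.0, -0.113]
contact_force: [0.7, 0.1, 0.9]
opening: 0.994
```

Request:
servo_tool(claw=[1,1,1,1,1,1,1,1], linear=[[0,0.02,0],[0,0.02,0],[0,0.02,0],[0,0.02,0],[0,0.02,0],[0,0.01,0],[0,0,0],[0,0,0]], roll=[0,0,0,0,0,0,0,0])

```text
time_s: 3.35
eef_pos: [0.3955, -0.2733, 0.1419]
eef_rot: [-1.571, -0.001, -0.113]
contact_force: [-0.5, 0.9, 0.6]
opening: 0.997
```

```bash
python3 - <<'E'
from h import *
a=grab('scene'); save('crop2',a['color'][90:230,170:330],4)
E
```

```text
(no output)
```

View pics/crop2.png

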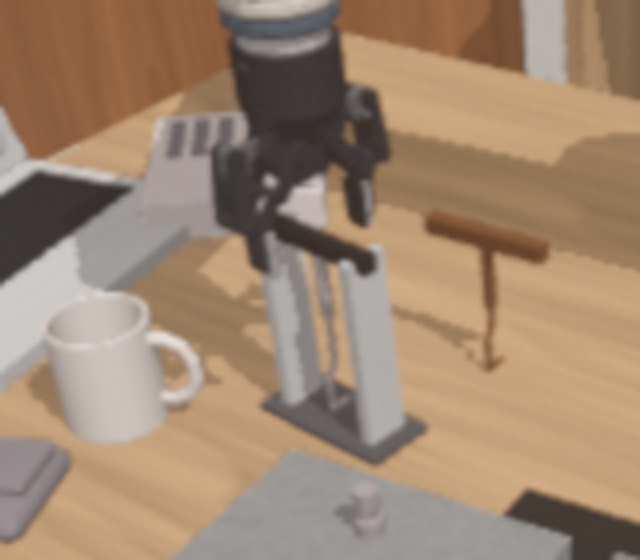

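The open fingers straddle the black bar between the posts, with the bar at about crop (320,240). The hook rod hangs free down to its toe at crop (335,403). Now I close and lift.

Request:
servo_tool(claw=[-1,-1,-1,-1,-1,-1,-1,-1], linear=[[0,0,0],[0,0,0],[0,0,0],[0,0,0],[0,0,0],[0,0,0],[0,0,0],[0,0,0]], roll=[0,0,0,0,0,0,0,0], force=90)

```text
time_s: 4.4
eef_pos: [0.3953, -0.2727, 0.1416]
eef_rot: [-1.571, -0.0, -0.112]
contact_force: [-1.5, 1.6, 5.1]
opening: 0.144
```

Request:
servo_tool(claw=[-1,-1,-1,-1,-1,-1,-1,-1], linear=[[0,-0.01,0],[0,-0.02,0],[0,-0.02,0],[0,-0.02,0],[0,-0.02,0],[0,-0.02,0],[0,-0.01,0],[0,0,0]], roll=[0,0,0,0,0,0,0,0])

```text
time_s: 5.4
eef_pos: [0.3954, -0.2729, 0.2618]
eef_rot: [-1.571, -0.001, -0.112]
contact_force: [-0.9, -0.3, -1.7]
opening: 0.146
```

Request:
servo_tool(claw=[-1,-1,-1,-1,-1,-1,-1,-1], linear=[[0,-0.02,0],[0,-0.02,0],[0,-0.01,0],[0,0,0],[0,0,0],[0,0,0],[0,0,0],[0,0,0]], roll=[9.9,9.9,9.9,9.9,9.9,9.9,9.9,10])

```text
time_s: 6.4
eef_pos: [0.3947, -0.2724, 0.3101]
eef_rot: [-1.572, 0.001, -1.502]
contact_force: [0.2, -0.6, -2.0]
opening: 0.143
```

Request:
servo_tool(claw=[-1,-1,-1,-1,-1,-1,-1,-1], linear=[[-0.0368,0,0.0317],[-0.0368,0,0.0317],[-0.0368,0,0.0317],[-0.0368,0,0.0317],[-0.0368,0,0.0317],[-0.0368,0,0.0317],[-0.0368,0,0.0317],[-0.0368,0,0.0317]], roll=[0,0,0,0,0,0,0,0])

```text
time_s: 7.4
eef_pos: [0.6264, 0.0412, 0.3098]
eef_rot: [-1.573, -0.0, -1.496]
contact_force: [1.3, -1.2, -0.7]
opening: 0.147
```

Request:
servo_tool(claw=[-1,-1,-1,-1], linear=[[0,0.02,0],[0,0.02,0],[0,0,0],[0,0,0]], roll=[0,0,0,0])

```text
time_s: 7.9
eef_pos: [0.6262, 0.0397, 0.2714]
eef_rot: [-1.571, 0.0, -1.496]
contact_force: [0.4, 0.2, -1.7]
opening: 0.148
```

```bash
python3 - <<'E'
from h import *
a=grab('scene'); save('crop3',a['color'][70:300,220:440],3)
b=grab('top'); save('crop3t',b['color'][80:225,240:400],4)
s=r.get_state();print(s['eef_pos'],s['eef_rot'],s['contact_force'])
E
```

```text
[0.62656553 0.03962803 0.27218992] [-1.56942026e+00 -2.88159384e-05 -1.49625104e+00] [-0.31947502 -0.33109962 -1.11681555]
```

View pics/crop3.png

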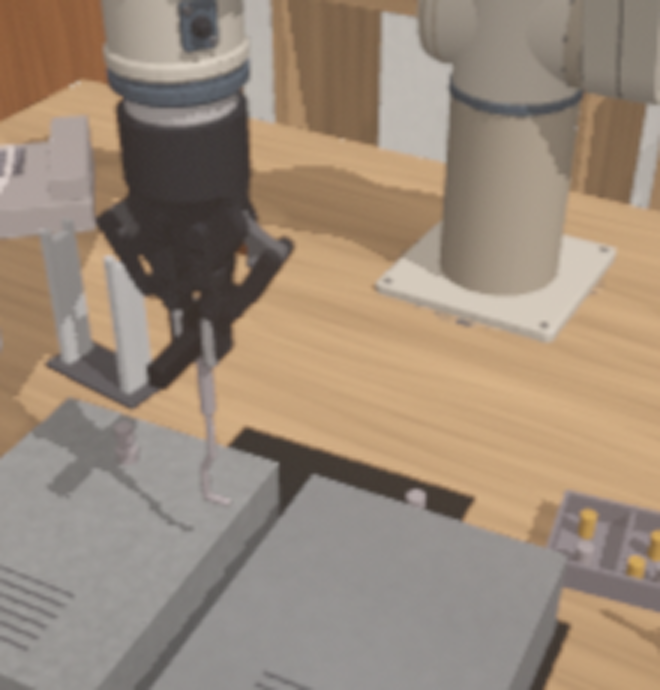

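The hook hangs over the instruments, with its rod end at crop (207,495) and the toe running to crop (228,500). I check the toe position and estimated length by projection.

```bash
python3 - <<'E'
from h import *
a=load('scene');f,R,t=cam(a)
def pj(p): q=R@np.array(p)+t; return f*q[0]/q[2]+a['cx'],f*q[1]/q[2]+a['cy']
u=np.array([.9972,.0752]);v=np.array([-.0752,.9972]);c=np.array([.6265,.0397])
for L in(.122,.128,.134,.140,.146):
    z=.2722+.019-L+.003
    print(L,[tuple(round(3*(k-o)) for k,o in zip(pj([*(c+s*v),z]),(220,70))) for s in(-.011,0,.011)])
# rear edges of the toe at pixel by depth
for px in((207,497),(216,499),(226,500)): print(w(a,220+px[0]/3,70+px[1]/3))
E
```

```text
0.122 [(201, 466), (214, 470), (227, 474)]
0.128 [(201, 472), (215, 476), (228, 481)]
0.134 [(202, 478), (215, 483), (228, 487)]
0.14 [(202, 485), (216, 489), (229, 494)]
0.146 [(203, 491), (216, 495), (229, 500)]
[0.6295316  0.03359407 0.14617208]
[0.62863971 0.0409535  0.14689008]
[0.627084   0.04871469 0.14825103]
```

View pics/crop3t.png

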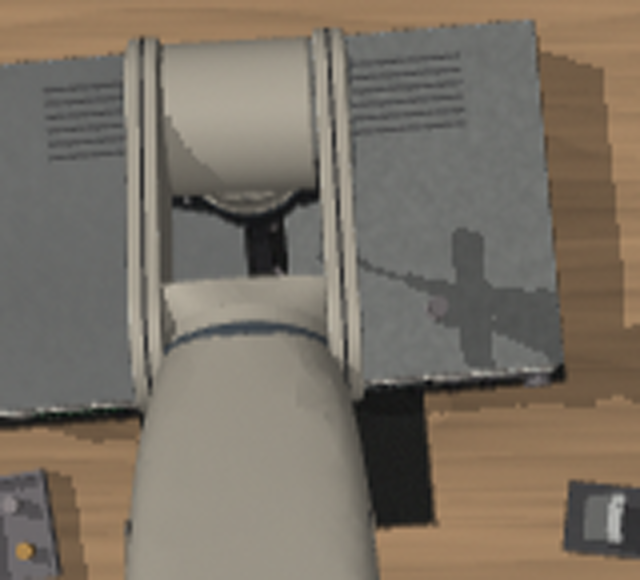

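The toe sits centred in the gap frame and well aligned, and looks long (about 0.14–0.146). I descend into the gap to TCP z ≈ 0.142, checking partway.

Request:
servo_tool(claw=[-1,-1,-1,-1,-1,-1,-1,-1], linear=[[0,0.015,0],[0,0.015,0],[0,0.015,0],[0,0.015,0],[0,0.01,0],[0,0.01,0],[0,0.0,0],[0,0,0]], roll=[0,0,0,0,0,0,0,0])

```text
time_s: 9.0
eef_pos: [0.6265, 0.0398, 0.1917]
eef_rot: [-1.57, -0.0, -1.496]
contact_force: [-0.3, 0.5, -1.0]
opening: 0.145
```

Request:
servo_tool(claw=[-1,-1,-1,-1,-1,-1,-1,-1], linear=[[0,0.008,0],[0,0.008,0],[0,0.008,0],[0,0.008,0],[0,0.007,0],[0,0.005,0],[0,0.004,0],[0,0.002,0]], roll=[0,0,0,0,0,0,0,0])

```text
time_s: 10.0
eef_pos: [0.6261, 0.0398, 0.1411]
eef_rot: [-1.571, -0.0, -1.496]
contact_force: [-0.2, 0.5, -2.0]
opening: 0.142
```

Request:
servo_tool(claw=[-1,-1,-1], linear=[[0,0,0],[0,0,0],[0,0,0]], roll=[0,0,0])

```text
time_s: 10.38
eef_pos: [0.6263, 0.0398, 0.1416]
eef_rot: [-1.57, 0.0, -1.496]
contact_force: [-0.7, -0.0, -1.7]
opening: 0.143
```

Request:
servo_tool(claw=[-1,-1,-1,-1,-1,-1,-1,-1], linear=[[0,0.001,0],[0,0.001,0],[0,0.001,0],[0,0.001,0],[0,0.001,0],[0,0.001,0],[0,0.001,0],[0,0.001,0]], roll=[0,0,0,0,0,0,0,0])

```text
time_s: 11.38
eef_pos: [0.6261, 0.0398, 0.1333]
eef_rot: [-1.571, -0.0, -1.496]
contact_force: [0.5, 0.5, -1.3]
opening: 0.144
```

Request:
servo_tool(claw=[-1,-1,-1,-1], linear=[[0,0.001,0],[0,0.001,0],[0,0.0,0],[0,0,0]], roll=[0,0,0,0])

```text
time_s: 11.88
eef_pos: [0.6261, 0.0398, 0.1313]
eef_rot: [-1.571, -0.0, -1.496]
contact_force: [0.1, -0.5, -1.1]
opening: 0.146
```

Request:
servo_tool(claw=[-1,-1,-1], linear=[[0,0.001,0],[0,0.001,0],[0,0.0,0]], roll=[0,0,0])

```text
time_s: 12.25
eef_pos: [0.6266, 0.0398, 0.1301]
eef_rot: [-1.57, 0.0, -1.496]
contact_force: [-0.8, 0.2, 5.3]
opening: 0.147
```

Request:
servo_tool(claw=[-1,-1], linear=[[0,0.001,0],[0,0.0,0]], roll=[0,0])

```text
time_s: 12.5
eef_pos: [0.6271, 0.0399, 0.13]
eef_rot: [-1.568, -0.0, -1.496]
contact_force: [-0.7, -0.4, 10.9]
opening: 0.147
```

I feel the bottom at TCP z ≈ 0.130, with stiffness about 5.6 N/mm. I ease off to about 3 N.

Request:
servo_tool(claw=[-1,-1,-1], linear=[[0,-0.0016,0],[0,0.0,0],[0,0,0]], roll=[0,0,0])

```text
time_s: 12.88
eef_pos: [0.6263, 0.0398, 0.1301]
eef_rot: [-1.57, -0.0, -1.496]
contact_force: [0.1, 0.2, 4.4]
opening: 0.142
```

Request:
servo_tool(claw=[-1,-1], linear=[[0,0,0],[0,0,0]], roll=[0,0])

```text
time_s: 13.12
eef_pos: [0.6263, 0.0398, 0.1301]
eef_rot: [-1.57, -0.0, -1.496]
contact_force: [0.5, -0.8, 5.0]
opening: 0.144
```

Request:
servo_tool(claw=[-1,-1,-1,-1,-1,-1,-1,-1], linear=[[0,-0.0004,0],[0,0,0],[0,0,-0.002],[0,0,-0.002],[0,0,-0.002],[0,0,-0.002],[0,0,-0.002],[0,0,-0.002]], roll=[0,0,0,0,0,0,0,0])

```text
time_s: 14.12
eef_pos: [0.6138, 0.0389, 0.1302]
eef_rot: [-1.571, 0.0, -1.496]
contact_force: [1.4, -0.4, -0.7]
opening: 0.144
```

Request:
servo_tool(claw=[-1,-1,-1,-1,-1,-1,-1,-1], linear=[[0,0,-0.002],[0,0,-0.002],[0,0,-0.002],[0,0,-0.002],[0,0,-0.002],[0,0,-0.002],[0,0,0],[0,0,0]], roll=[0,0,0,0,0,0,0,0])

```text
time_s: 15.12
eef_pos: [0.602, 0.038, 0.1303]
eef_rot: [-1.571, 0.0, -1.496]
contact_force: [-0.7, 0.2, -1.2]
opening: 0.149
```

Request:
servo_tool(claw=[-1,-1,-1], linear=[[0,0.0006,0],[0,0,0],[0,0,0]], roll=[0,0,0])

```text
time_s: 15.5
eef_pos: [0.6024, 0.038, 0.1301]
eef_rot: [-1.57, -0.0, -1.496]
contact_force: [-1.2, 0.5, 3.9]
opening: 0.142
```

```bash
python3 - <<'E'
from h import *
a=grab('scene'); b=grab('top')
A=cv2.resize(a['color'][150:300,240:380],(560,600),interpolation=cv2.INTER_CUBIC)
save('crop4',A)
print([r.get_state()['contact_force'].round(1).tolist() for _ in range(3)])
E
```

```text
[[-0.7, 0.0, 5.6], [-0.7, 0.0, 5.6], [-0.7, 0.0, 5.6]]
```

View pics/crop4.png

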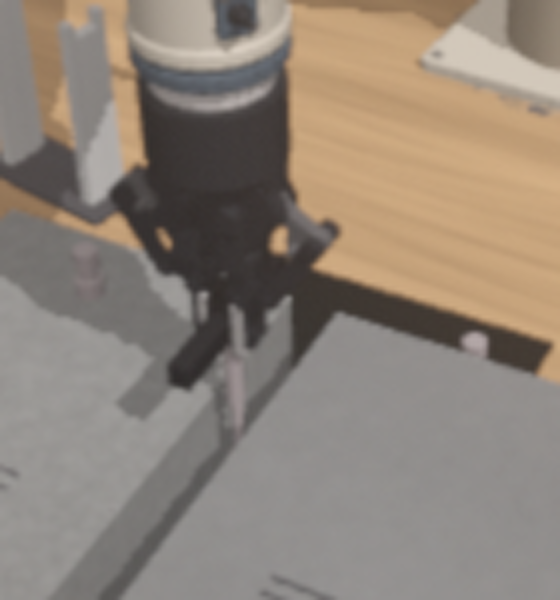

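The picture shows the hook down in the gap. The toe and the nut are hidden behind the instrument, so I continue by feel.

Request:
servo_tool(claw=[-1,-1,-1,-1,-1,-1,-1,-1], linear=[[0,-0.0002,-0.002],[0,0,-0.002],[0,0,-0.002],[0,0,-0.002],[0,0,-0.002],[0,0,-0.002],[0,0,-0.002],[0,0,-0.002]], roll=[0,0,0,0,0,0,0,0])

```text
time_s: 16.6
eef_pos: [0.5864, 0.0368, 0.1301]
eef_rot: [-1.57, -0.0, -1.496]
contact_force: [2.7, -1.1, 2.7]
opening: 0.146
```

Request:
servo_tool(claw=[-1,-1,-1,-1], linear=[[0,0,-0.002],[0,0,-0.002],[0,0,-0.002],[0,0,-0.002]], roll=[0,0,0,0])

```text
time_s: 17.1
eef_pos: [0.5783, 0.0362, 0.1301]
eef_rot: [-1.57, -0.0, -1.496]
contact_force: [4.3, -0.5, 3.9]
opening: 0.142
```

Request:
servo_tool(claw=[-1,-1,-1,-1,-1,-1], linear=[[0,0,-0.002],[0,0,-0.002],[0,0,-0.002],[0,0,-0.002],[0,0,-0.002],[0,0,-0.002]], roll=[0,0,0,0,0,0])

```text
time_s: 17.85
eef_pos: [0.5663, 0.0353, 0.13]
eef_rot: [-1.57, -0.0, -1.496]
contact_force: [4.1, 0.6, 5.2]
opening: 0.145
```

Request:
servo_tool(claw=[-1,-1,-1], linear=[[0,0,-0.002],[0,0,-0.002],[0,0,0]], roll=[0,0,0])

```text
time_s: 18.23
eef_pos: [0.5622, 0.035, 0.13]
eef_rot: [-1.571, 0.0, -1.496]
contact_force: [4.1, 0.1, 5.3]
opening: 0.148
```

Request:
servo_tool(claw=[-1,-1,-1], linear=[[0,-0.0002,-0.002],[0,0,-0.002],[0,0,0]], roll=[0,0,0])

```text
time_s: 18.6
eef_pos: [0.5579, 0.0347, 0.1301]
eef_rot: [-1.571, 0.0, -1.496]
contact_force: [3.9, 0.2, 4.5]
opening: 0.143
```

Request:
servo_tool(claw=[-1,-1], linear=[[0,0,-0.002],[0,0,0]], roll=[0,0])

```text
time_s: 18.85
eef_pos: [0.5561, 0.0345, 0.1301]
eef_rot: [-1.571, 0.0, -1.496]
contact_force: [3.3, 0.1, 4.0]
opening: 0.146
```

Request:
servo_tool(claw=[-1,-1,-1], linear=[[0,0,-0.002],[0,0,-0.002],[0,0,0]], roll=[0,0,0])

```text
time_s: 19.23
eef_pos: [0.552, 0.0343, 0.1301]
eef_rot: [-1.571, 0.0, -1.496]
contact_force: [2.9, 0.1, 2.9]
opening: 0.148
```

Request:
servo_tool(claw=[-1,-1], linear=[[0,0,-0.002],[0,0,0]], roll=[0,0])

```text
time_s: 19.48
eef_pos: [0.5503, 0.0341, 0.1301]
eef_rot: [-1.571, -0.0, -1.496]
contact_force: [4.1, 0.4, 2.3]
opening: 0.148
```

Request:
servo_tool(claw=[-1,-1,-1], linear=[[0,0,-0.002],[0,0,-0.002],[0,0,0]], roll=[0,0,0])

```text
time_s: 19.85
eef_pos: [0.5469, 0.0338, 0.1305]
eef_rot: [-1.569, -0.0, -1.496]
contact_force: [4.3, 0.5, 4.0]
opening: 0.144
```

Request:
servo_tool(claw=[-1,-1], linear=[[0,0,-0.002],[0,0,0]], roll=[0,0])

```text
time_s: 20.1
eef_pos: [0.5454, 0.0337, 0.1307]
eef_rot: [-1.568, -0.0, -1.496]
contact_force: [6.0, 0.7, 4.6]
opening: 0.145
```

Climbing starts at toe x ≈ 0.042, so the flat is low (about 2 mm). I follow the 12° slope.

Request:
servo_tool(claw=[-1,-1,-1], linear=[[0,-0.0006,-0.002],[0,-0.0004,-0.002],[0,0,0]], roll=[0,0,0])

```text
time_s: 20.48
eef_pos: [0.5411, 0.0334, 0.1316]
eef_rot: [-1.569, -0.0, -1.496]
contact_force: [5.3, -0.5, 4.7]
opening: 0.144
```

Request:
servo_tool(claw=[-1,-1], linear=[[0,-0.0004,-0.002],[0,0,0]], roll=[0,0])

```text
time_s: 20.72
eef_pos: [0.5392, 0.0332, 0.132]
eef_rot: [-1.569, -0.0, -1.496]
contact_force: [5.1, 0.6, 4.8]
opening: 0.142
```

Request:
servo_tool(claw=[-1,-1,-1], linear=[[0,-0.0005,-0.002],[0,-0.0001,-0.002],[0,0,0]], roll=[0,0,0])

```text
time_s: 21.1
eef_pos: [0.5352, 0.0329, 0.1328]
eef_rot: [-1.569, -0.0, -1.496]
contact_force: [5.3, 1.0, 5.6]
opening: 0.146
```

Request:
servo_tool(claw=[-1,-1], linear=[[0,0,-0.002],[0,0,0]], roll=[0,0])

```text
time_s: 21.35
eef_pos: [0.5332, 0.0328, 0.1328]
eef_rot: [-1.569, -0.0, -1.496]
contact_force: [5.4, 1.3, 7.2]
opening: 0.143
```

Request:
servo_tool(claw=[-1,-1,-1,-1], linear=[[0,-0.0004,-0.002],[0,0,-0.002],[0,0,-0.002],[0,0,0]], roll=[0,0,0,0])

```text
time_s: 21.85
eef_pos: [0.5265, 0.0323, 0.1328]
eef_rot: [-1.57, -0.0, -1.496]
contact_force: [4.2, -0.1, 6.2]
opening: 0.149
```

Request:
servo_tool(claw=[-1,-1], linear=[[0,0,-0.002],[0,0,0]], roll=[0,0])

```text
time_s: 22.1
eef_pos: [0.522, 0.032, 0.1317]
eef_rot: [-1.576, 0.0, -1.496]
contact_force: [0.9, -1.2, 1.9]
opening: 0.148
```

Request:
servo_tool(claw=[-1,-1,-1], linear=[[0,0.0005,-0.002],[0,0.0005,-0.002],[0,0,0]], roll=[0,0,0])

```text
time_s: 22.48
eef_pos: [0.5204, 0.0319, 0.1316]
eef_rot: [-1.571, 0.0, -1.496]
contact_force: [0.5, -0.2, 3.0]
opening: 0.15
```

Request:
servo_tool(claw=[-1,-1], linear=[[0,0.0004,-0.002],[0,0,0]], roll=[0,0])

```text
time_s: 22.72
eef_pos: [0.5193, 0.0318, 0.1316]
eef_rot: [-1.569, 0.0, -1.496]
contact_force: [2.2, 1.4, 5.1]
opening: 0.151
```

Request:
servo_tool(claw=[-1,-1,-1], linear=[[0,0.0001,-0.002],[0,0.0004,-0.002],[0,0,0]], roll=[0,0,0])

```text
time_s: 23.1
eef_pos: [0.5134, 0.0314, 0.1301]
eef_rot: [-1.573, 0.0, -1.496]
contact_force: [-0.3, -0.7, 1.0]
opening: 0.143
```

Request:
servo_tool(claw=[-1,-1], linear=[[0,0.0004,-0.002],[0,0,0]], roll=[0,0])

```text
time_s: 23.35
eef_pos: [0.5123, 0.0313, 0.1302]
eef_rot: [-1.571, -0.0, -1.496]
contact_force: [0.6, 0.6, -0.2]
opening: 0.146
```

```bash
python3 - <<'E'
from h import *
b=grab('top');a=grab('scene')
A=cv2.resize(b['color'][160:230,270:360],(720,560),interpolation=cv2.INTER_CUBIC); 
A=np.clip(A.astype(float)*1.5,0,255).astype(np.uint8);save('crop5',A)
E
```

```text
(no output)
```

View pics/crop5.png

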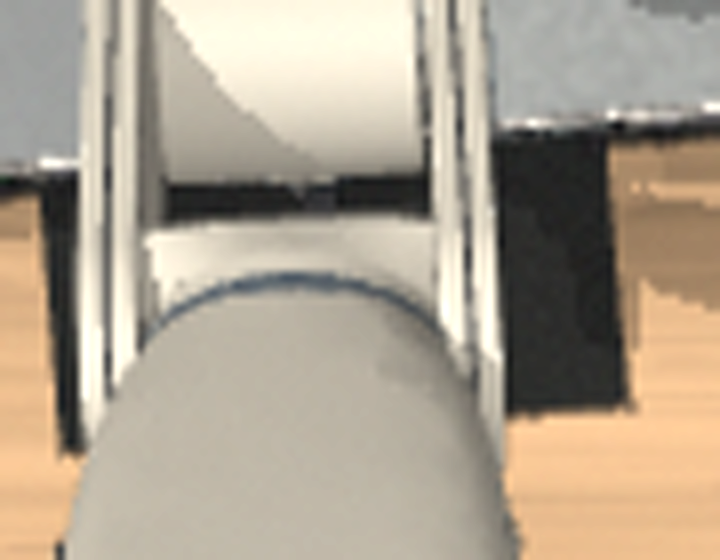

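The view is mostly blocked by the arm. Something grey shows at crop (320,195), just at the mouth. The toe is now back at mat level, so I continue drawing out.

Request:
servo_tool(claw=[-1,-1,-1,-1,-1,-1,-1], linear=[[0,0.0004,-0.002],[0,0,-0.002],[0,0,-0.002],[0,0,-0.002],[0,0,-0.002],[0,0,-0.002],[0,0,0]], roll=[0,0,0,0,0,0,0])

```text
time_s: 24.32
eef_pos: [0.5006, 0.0304, 0.1301]
eef_rot: [-1.57, -0.0, -1.496]
contact_force: [3.0, 0.2, 4.9]
opening: 0.144
```

Request:
servo_tool(claw=[-1,-1,-1,-1,-1,-1,-1], linear=[[0,0,-0.002],[0,0,-0.002],[0,0,-0.002],[0,0,-0.002],[0,0,-0.002],[0,0,-0.002],[0,0,0]], roll=[0,0,0,0,0,0,0])

```text
time_s: 25.2
eef_pos: [0.4885, 0.0295, 0.13]
eef_rot: [-1.57, -0.0, -1.496]
contact_force: [3.8, -0.3, 5.7]
opening: 0.145
```

```bash
python3 - <<'E'
from h import *
a=grab('scene')
A=cv2.resize(a['color'][190:270,280:400],(840,560),interpolation=cv2.INTER_CUBIC); 
A=np.clip(A.astype(float)*1.5,0,255).astype(np.uint8);save('crop6',A)
b=grab('top')
f,R,t=cam(a)
def pj(p): q=R@np.array(p)+t; return f*q[0]/q[2]+a['cx'],f*q[1]/q[2]+a['cy']
for x in(-.02,-.03,-.04,-.05,-.06,-.08): 
    p=np.array([.5058,.0306])+x*np.array([.9972,.0752]); print(x,((np.array(pj([*p,.009]))-[280,190])*7).round())
E
```

```text
-0.02 [297. 366.]
-0.03 [309. 350.]
-0.04 [320. 334.]
-0.05 [332. 318.]
-0.06 [343. 303.]
-0.08 [366. 272.]
```

View pics/crop6.png

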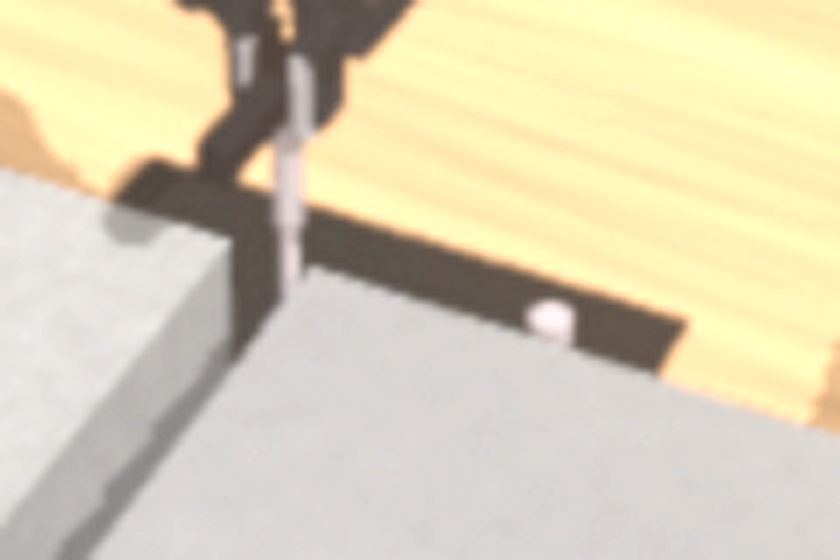

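The nut is still hidden behind the instrument and the toe is about 17 mm in front of the mouth. I draw 14 mm more, back the toe off the nut by 4 mm, then lift straight up and look.

Request:
servo_tool(claw=[-1,-1,-1,-1,-1,-1,-1,-1], linear=[[0,-0.0002,-0.002],[0,0,-0.002],[0,0,-0.002],[0,0,-0.002],[0,0,-0.002],[0,0,-0.002],[0,0,-0.002],[0,0,0]], roll=[0,0,0,0,0,0,0,0])

```text
time_s: 26.3
eef_pos: [0.4743, 0.0284, 0.13]
eef_rot: [-1.571, 0.0, -1.496]
contact_force: [5.0, 0.5, 5.0]
opening: 0.148
```

Request:
servo_tool(claw=[-1,-1,-1,-1,-1,-1,-1,-1], linear=[[0,0,0],[0,-0.0003,0.002],[0,0,0.002],[0,-0.005,0],[0,-0.01,0],[0,-0.02,0],[0,-0.03,0],[0,-0.03,0]], roll=[0,0,0,0,0,0,0,0])

```text
time_s: 27.3
eef_pos: [0.4774, 0.0287, 0.2261]
eef_rot: [-1.573, 0.0, -1.496]
contact_force: [1.1, -0.3, -1.3]
opening: 0.146
```

Request:
servo_tool(claw=[-1,-1,-1,-1,-1], linear=[[0,-0.03,0],[0,-0.03,0],[0,-0.03,0],[0,0,0],[0,0,0]], roll=[0,0,0,0,0])

```text
time_s: 27.92
eef_pos: [0.4775, 0.0287, 0.3144]
eef_rot: [-1.573, 0.0, -1.496]
contact_force: [-0.5, 0.5, -1.3]
opening: 0.143
```

Request:
servo_tool(claw=[-1,-1,-1,-1,-1,-1,-1,-1], linear=[[0.0368,0,-0.0131],[0.0368,0,-0.0131],[0.0368,0,-0.0131],[0.0368,0,-0.0131],[0.0368,0,-0.0131],[0.0368,0,-0.0131],[0.0368,0,-0.0131],[0.0366,0,-0.0131]], roll=[0,0,0,0,0,0,0,0])

```text
time_s: 28.92
eef_pos: [0.3946, -0.2731, 0.3136]
eef_rot: [-1.573, 0.002, -1.496]
contact_force: [0.1, 0.2, -1.6]
opening: 0.146
```

Request:
servo_tool(claw=[-1,-1,-1,-1,-1,-1,-1,-1], linear=[[0,0,0],[0,0,0],[0,0,0],[0,0,0],[0,0,0],[0,0,0],[0,0,0],[0,0,0]], roll=[-9.9,-9.9,-9.9,-9.9,-9.9,-9.9,-9.9,-10])

```text
time_s: 29.92
eef_pos: [0.3951, -0.2718, 0.3135]
eef_rot: [-1.569, 0.003, -0.106]
contact_force: [-0.5, 0.3, -1.1]
opening: 0.147
```

Request:
servo_tool(claw=[-1,-1], linear=[[0,0,0],[0,0,0]], roll=[0,0])

```text
time_s: 30.18
eef_pos: [0.3956, -0.2722, 0.3145]
eef_rot: [-1.57, 0.002, -0.115]
contact_force: [-0.4, -0.5, -1.5]
opening: 0.147
```

```bash
python3 - <<'E'
from h import *
b=grab('top');A=b['color'][130:230,260:420]
A=cv2.resize(A,(800,500),interpolation=cv2.INTER_CUBIC)
A=np.clip(A.astype(float)*1.4,0,255).astype(np.uint8);save('crop7',A)
E
```

View pics/crop7.png

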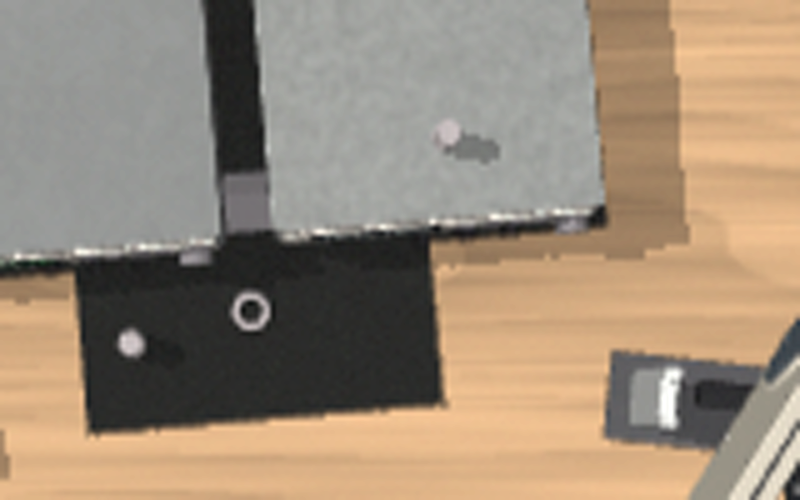

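The nut lies flat on the mat in front at crop (250,310), clear of the mouth, and the adapters have not moved. Now I hang the hook back.

Request:
servo_tool(claw=[-1,-1,-1,-1,-1,-1,-1,-1], linear=[[0,0.02,0],[0,0.025,0],[0,0.025,0],[0,0.025,0],[0,0.025,0],[0,0.02,0],[0,0.01,0],[0,0,0]], roll=[0,0,0,0,0,0,0,0])

```text
time_s: 31.22
eef_pos: [0.3958, -0.2723, 0.1649]
eef_rot: [-1.57, 0.001, -0.113]
contact_force: [0.7, 0.7, -0.7]
opening: 0.146
```

Request:
servo_tool(claw=[-1,-1,-1,-1,-1,-1,-1,-1], linear=[[0,0.003,0],[0,0.003,0],[0,0.003,0],[0,0.003,0],[0,0.003,0],[0,0.003,0],[0,0,0],[0,0,0]], roll=[0,0,0,0,0,0,0,0])

```text
time_s: 32.22
eef_pos: [0.396, -0.2725, 0.1473]
eef_rot: [-1.571, -0.0, -0.112]
contact_force: [0.4, 0.1, -1.3]
opening: 0.147
```

```bash
python3 - <<'E'
from h import *
a=grab('scene'); save('crop8',a['color'][120:220,200:310],5)
E
```

```text
(no output)
```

View pics/crop8.png

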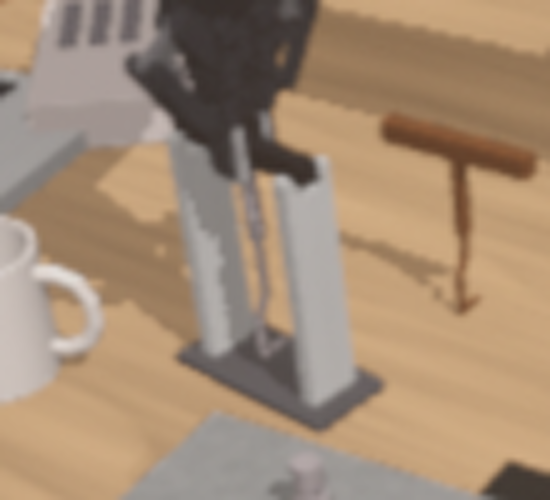

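The bar is entering the notches at crop (300,170), still about 5 mm up, with no contact felt. I lower it the rest of the way.

Request:
servo_tool(claw=[-1,-1,-1,-1,-1,-1], linear=[[0,0.0015,0],[0,0.0015,0],[0,0.001,0],[0,0.001,0],[0,0,0],[0,0,0]], roll=[0,0,0,0,0,0])

```text
time_s: 33.02
eef_pos: [0.396, -0.2725, 0.1423]
eef_rot: [-1.571, -0.0, -0.112]
contact_force: [-0.8, -0.8, -1.9]
opening: 0.148
```

Request:
servo_tool(claw=[-1,-1,-1], linear=[[0,0.001,0],[0,0,0],[0,0,0]], roll=[0,0,0])

```text
time_s: 33.4
eef_pos: [0.3962, -0.2726, 0.1416]
eef_rot: [-1.571, -0.0, -0.112]
contact_force: [-1.0, 0.3, 5.8]
opening: 0.143
```

Request:
servo_tool(claw=[-1,-1,-1], linear=[[0,0.0008,0],[0,0,0],[0,0,0]], roll=[0,0,0])

```text
time_s: 33.78
eef_pos: [0.3961, -0.2726, 0.1415]
eef_rot: [-1.571, -0.0, -0.112]
contact_force: [-3.8, 3.4, 13.6]
opening: 0.148
```

It is seated. I ease off, open, and retreat straight up.

Request:
servo_tool(claw=[-1,-1,-0.6,-0.4,0,0.5,1,1], linear=[[0,-0.001,0],[0,0,0],[0,0,0],[0,0,0],[0,0,0],[0,0,0],[0,0,0],[0,0,0]], roll=[0,0,0,0,0,0,0,0])

```text
time_s: 34.78
eef_pos: [0.396, -0.2725, 0.1415]
eef_rot: [-1.571, -0.0, -0.112]
contact_force: [0.2, -0.4, 0.1]
opening: 1.0
```

Request:
servo_tool(claw=[1,1,1,1,1,1,1,1], linear=[[0,0,0],[0,0,0],[0,-0.01,0],[0,-0.02,0],[0,-0.03,0],[0,-0.04,0],[0,-0.04,0],[0,0,0]], roll=[0,0,0,0,0,0,0,0])

```text
time_s: 35.78
eef_pos: [0.3976, -0.2737, 0.2853]
eef_rot: [-1.574, -0.006, -0.112]
contact_force: [0.3, 0.6, 0.7]
opening: 1.001
```

Request:
servo_tool(claw=[1,1,1,1,1,1,1,1], linear=[[0,0,-0.04],[0,0,-0.04],[0,0,-0.04],[0,0,-0.04],[0,0,-0.04],[0,0,0],[0,0,0],[0,0,0]], roll=[0,0,0,0,0,0,0,0])

```text
time_s: 36.78
eef_pos: [0.3737, -0.47, 0.2813]
eef_rot: [-1.57, 0.001, -0.111]
contact_force: [0.6, 0.0, 0.9]
opening: 1.001
```

```bash
python3 - <<'E'
from h import *
b=grab('top');a=grab('scene')
A=cv2.resize(b['color'][130:230,260:440],(720,400),interpolation=cv2.INTER_CUBIC);B=cv2.resize(a['color'][130:210,220:364],(720,400),interpolation=cv2.INTER_CUBIC)
save('crop9',np.vstack([A[150:],B[:350]]))
for d in(a,b):
    P=cloud(d);m=(P[...,2]>.155)&(P[...,2]<.185)&(P[...,0]>.33)&(P[...,0]<.46)&(P[...,1]<-.2)&(P[...,1]>-.35)&(d['color'].max(2)<70)
    q=P[m];print(len(q),np.percentile(q[:,2],[5,50,95]),cv2.minAreaRect((q[:,:2]*1000).astype(np.float32)))
p=w(b,260+250/5,130+310/5,.009)[:2]-[.5058,.0306];print('nut',p@[.9972,.0752],p@[-.0752,.9972])
E
```

```text
86 [0.15630622 0.16391406 0.16845613] ((404.15765380859375, -267.1159362792969), (98.37312316894531, 7.246838569641113), 85.47999572753906)
161 [0.16351961 0.16874954 0.17464675] ((397.0915222167969, -272.7374267578125), (108.1280746459961, 13.837226867675781), 83.73664855957031)
nut -0.04527522104472816 0.0024061511787697703
```

View pics/crop9.png

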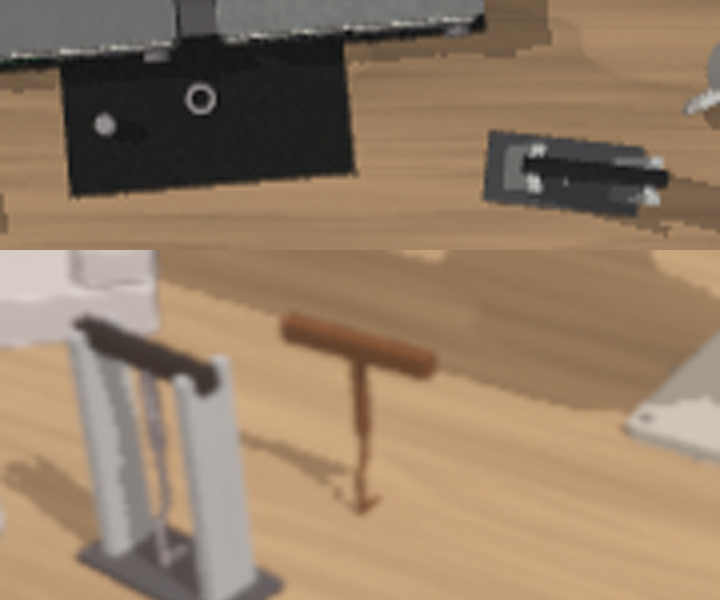

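The hook hangs in both notches with its bar top at z ≈ 0.168, as at the start. The nut lies flat on the mat at crop (200,98), about 45 mm in front of the mouth. The gripper is clear, so I hand in.

```bash
python3 -c "
from station import r
r.sign_off()"
```

```text
the job is handed in; nothing more can be done
```

The nut is out of the gap and the hook is back in its stand. I handed the job in at about 37 s of the 72 s allowed; the hand-in gives no verdict.

**What I did:** I took the black-barred hook from its stand and felt the gap bottom just behind the nut. I drew the nut over the strip by feel, then hung the hook back in both notches.

**Last checks:**
- **Nut:** it lies flat on the mat, about 45 mm in front of the mouth and about 2 mm off the gap's centre line.
- **Hook:** the bar top is at z ≈ 0.168, so its centre is at about 0.160. It sits within about 2 mm of its starting position with the same heading.
- **Gripper and bystanders:** the gripper is open and about 0.2 m from the stand. Both adapters looked unmoved when the nut came out. I did not measure the other bystanders at the end, but the arm never went near them.

**What did not go exactly to plan:**
- **Force:** the first touch-down peaked at about 12 N, above the advised 2 to 5 N but under the 20 N limit. Most later readings along the draw were about 3 to 9 N.
- **Loss of contact:** early in the draw the toe was briefly almost unloaded, and I pressed it down again by about half a millimetre.
- **Slip:** the toe slipped a few millimetres coming off the strip's flat.
- **Hidden nut:** the arm and an instrument hid the nut while I drew it, so I only confirmed it was out after lifting the hook away.
- **Disagreement:** the two cameras differed by about 7 mm on the bar's position. I took the top camera, since the scene camera showed a similar offset before I first moved the hook.

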